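# Lengthen the cup arm by one hole

### The arm

A 6-joint arm with a two-finger parallel gripper is mounted at the origin on the work surface. World frame = base frame: x ahead of the robot, y to its left, z up, the work surface at z = 0. Lengths are in m, angles in rad, forces in N, time in s.
With the tool pointing down it reaches from about 0.35 to 0.85 m from the base axis. Payload 8.1 kg.
Tool frame: the origin (TCP) lies between the finger pads; the fingertips stand 14 mm ahead of it and the grasp point (between the pads) lies 5 mm behind it; z points along the fingers, y is the direction in which the jaws open and shut (so a half turn about z gives the same grasp; the last joint's range is limited). The gripper opens to 85 mm and grips with 20 to 120 N. Pads are 22 mm wide; open, the fingers measure 114 mm over their backs; the gripper's body (76 mm by 85 mm) begins 54 mm behind the grasp point. The pads swing forward as they close: fully open they stand 13 mm farther back than shut.
Start: joints at [-1.358, 0.13, 1.488, -0, 1.523, -0.085], TCP at [0.176, -0.574, 0.212] pointing down, gripper open.
Joint ranges: [-2.96, 2.96], [-0.89, 2.26], [0.02, 2.5], [-1.34, 4.48], [0, 2.73], [-2.66, 2.66]. Speed limits (rad/s): [2.39, 2.39, 2.79, 3.14, 3.14, 3.14].

### API

Orientations are given as [roll, pitch, yaw] about the fixed x, y, z axes, in that order (R = Rz(yaw) Ry(pitch) Rx(roll)).
In Python, from station import robot gives the robot as it stands.
- The arm moves only by the shell command python3 -m handwheel 'ROWS' [FORCE]. ROWS is JSON, a list that holds one entry, the list of rows, each a list of 5 numbers: the shift along the tool's x, y, z in mm, then the turn about the tool's z in rad, then the opening in per cent of the stroke, from 0 (shut) to 100 (fully open). A call has 1 to 12 rows; each row is the pose to reach, as a shift and turn from the pose measured when the call began, along the tool's axes at that moment; what a row does not reach only later rows make up. A row lasts 1/10 s, in which the tool goes at most 50 mm and 8.59 degrees, less where a joint would pass 70% of its speed; a pose out of reach is approached as far as the arm can. A call with a gripper value outside its range is refused whole. The fingers move at their own pace and stop on an object; FORCE is the grip in N (left out, the last holds). Time passes only in rows, so rows that repeat a pose let the fingers close. It gives the time, the measured TCP pose, the force and the opening at its end, in the units of the state.
- robot.state(): the state, without advancing time (a new reading comes with each control period).
- robot.read_camera(name): name is "side" or "top" or "wrist"; returns a dict with "color" (420x560x3 uint8, red, green, blue), "K" (3x3 intrinsics, pixels), "rvec" (rotation vector, rad) and "tvec" (3), from world to camera coordinates, as OpenCV has them; the wrist camera has in their place "hand_eye" (4x4, takes a point from camera to tool coordinates, whose origin is the TCP and whose axes are the flange's). Camera axes: x right, y down, z forward; pixel columns grow to the right and rows downward; lengths in m; the calibration is good to about 2 mm. A picture is of the moment at which its call begins: read the wrist's pose just before it. There is no depth.
- robot.finish_job(): hands the job in, once; it reports no verdict.
The state is a dict: "t": time; "qpos": joint angles; "joint_velocities": joint speeds; "joint_torque": joint torques, N m; "tool_pos": TCP position; "eef_rot": TCP orientation; "wrist_force": force on the tool from outside, world axes, zero at the start; "ft_torque": the same for the moment, N m; "gripper_width": opening from 0.0 (shut) to 1.0 (fully open).
Only numpy, scipy, OpenCV 4.12 (cv2) and the standard library are available. Lean on these libraries where they do the work, as an engineer would, in place of code of your own. Each camera call takes 0.05 s, during which the arm holds its last target. There are 200 camera calls.

### The job

The mahjong player cannot quite reach the yellow cup tray: make its telescopic arm one hole longer. Squeeze the brass spring button flush into the sleeve, slide the sleeve outwards until the button springs out again in the very next hole, and let go. Leave the arm with the green tray as it is.

Things in the scene. Friction and masses are not known exactly. Their poses are not given: they have to be found in the camera images.
- yellow_arm: Fixed telescopic cup arm with a YELLOW tray (a like arm has a green one; either may be left). Origin: on the table straight below the brass button; z up; +x level along the tube from dark steel foot to tray, the way it lengthens; +y the side where the button sticks out. Post x -138 to -112 mm, 84 high; foot 75 wide, 10 thick; tray 72 wide, rim 66 high, centred at x 118 mm at the start.
- yellow_sleeve (a joint): Yellow arm's sleeve drawn out along +x, m: 0 first hole (start), 0.035 next, 0.070 third; 1.5 mm play; 1 N friction; locked while the button is out. Level square aluminium tube 28 x 28 mm, centre 65 mm above the table, x -95 to +85 mm at start; 13 mm holes in its +y face, a black line across its top over each. Pinched flat across both sides at x = 0 (button flush), it can be drawn along with about 10 N.
- yellow_button (a joint): Yellow arm's button pressed in, m: 0 sprung out through a hole, 0.005 flush, 0.0065 hidden under the wall between holes. Round-headed brass pin 10 mm thick on the fixed inner tube at x = 0, 65 mm above the table, out 5 mm from the sleeve's +y face (to y = 19 mm). Stays at x = 0 as the sleeve slides; the hole's edge rides over its head. Spring 4 N out, 6.5 N flush.
- green_sleeve (a joint): The same measure for the sleeve of the arm with the GREEN tray, m: about 0 at the start, to stay there.

How it is judged:
By the outcome, as a careful person would: the job done as asked, in the order asked, and still so for the second after the job is handed in, with the robot touching nothing.
It also fails if it takes over 32 s, if anything falls off the work surface, if the arm or the gripper's body presses on something with over 40 N, if the wrist force passes 120 N, or if a joint passes its speed limit or range.

## Working session

There is one attempt and no reset: what is moved stays moved. The work goes in short steps, Python scripts to look and compute and a shell command to move; the robot and the scene stay as the last step left them, time stands still between calls to the robot, and variables do not carry over. Pictures are saved under pics/ and viewed, on a budget of 10 in all, crops included, one or two more only if the job needs it, and the job is handed in when it is done.

```bash
ls; mkdir -p pics; cat > h.py <<'E'
import numpy as np, cv2
from station import robot
def ray(c,px):
    R,_=cv2.Rodrigues(np.array(c["rvec"],float)); t=np.array(c["tvec"],float).ravel()
    d=R.T@np.linalg.inv(np.array(c["K"]))@np.array([px[0],px[1],1.]); return -R.T@t,d
def onz(c,px,z):
    o,d=ray(c,px); return o+d*(z-o[2])/d[2]
def save(c,n): cv2.imwrite("pics/"+n+".png",cv2.cvtColor(c["color"],cv2.COLOR_RGB2BGR))
E
python3 - <<'E'
from h import *
c=robot.read_camera("top"); save(c,"top1"); s=robot.read_camera("side"); save(s,"side1")
for k in (c,s): print(np.round(ray(k,(280,210)),3))
cv2.imwrite("pics/both.png",cv2.resize(cv2.cvtColor(np.vstack([c["color"],s["color"]]),cv2.COLOR_RGB2BGR),(400,600),interpolation=cv2.INTER_AREA))
print({k:np.round(v,3) for k,v in robot.state().items()})
E
```

```text
pics
[[ 0.333  0.011  0.944]
 [ 0.238 -0.027 -0.971]]
[[ 0.308  0.518  0.593]
 [ 0.269 -0.658 -0.704]]
{'t': np.float64(0.1), 'qpos': array([-1.358,  0.131,  1.489,  0.   ,  1.523, -0.085]), 'joint_velocities': array([ 0.003,  0.001, -0.002, -0.001, -0.001, -0.   ]), 'joint_torque': array([ 2.0000e-03, -5.7095e+01, -5.0194e+01, -0.0000e+00,  8.0000e-03,
        0.0000e+00]), 'tool_pos': array([ 0.176, -0.573,  0.211]), 'eef_rot': array([-3.14 , -0.   ,  0.298]), 'wrist_force': array([ 0.386, -0.255,  0.486]), 'ft_torque': array([-0.031, -0.004, -0.001]), 'gripper_width': np.float64(0.999)}
```

View pics/top1.png

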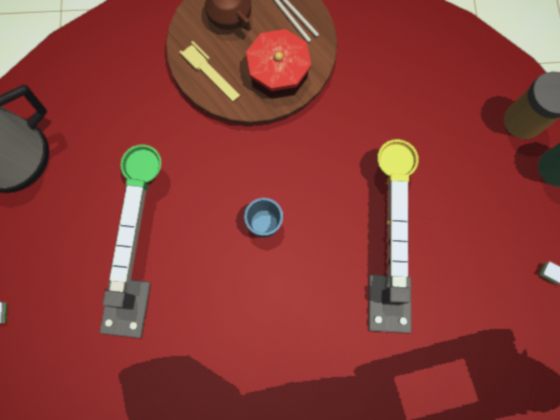

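View pics/side1.png

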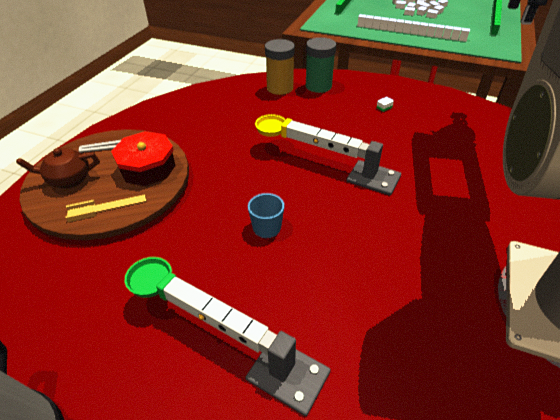

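The yellow arm is on the right in the top view (tray at about 398,159 px, foot at 390,305, button side left near 389,222). Next I measure its line from the tube's top and the brass button.

```bash
python3 - <<'E'
from h import *
c=robot.read_camera("top"); s=robot.read_camera("side")
hsv=cv2.cvtColor(c["color"],cv2.COLOR_RGB2HSV)
m=((hsv[...,1]<60)&(hsv[...,2]>120)).astype(np.uint8); m[:, :370]=0; m[:,430:]=0; m[:178]=0; m[280:]=0
rows=[(r,np.flatnonzero(m[r]).mean(),m[r].sum()) for r in range(184,272,4)]; print([(r,round(float(x),1),int(n)) for r,x,n in rows])
P=np.array([onz(c,(x,r),.079)[:2] for r,x,n in rows if n>8])
vx,vy,x0,y0=cv2.fitLine(P.astype(np.float32),cv2.DIST_HUBER,0,.001,.001).ravel(); u=np.array([vx,vy])*np.sign(vx); print("dir",u,"yaw",np.arctan2(u[1],u[0]),"pt",x0,y0)
# black lines: brightness profile along the axis
R,_=cv2.Rodrigues(np.array(c["rvec"],float))
g=cv2.cvtColor(c["color"],cv2.COLOR_RGB2GRAY).astype(float)
for a in np.arange(-.13,.10,.002):
    v=[]
    for b in (-.007,0,.007):
        p=np.array([x0,y0])+a*u+b*np.array([-u[1],u[0]])
        q,_=cv2.projectPoints(np.array([[*p,.079]]),np.array(c["rvec"],float),np.array(c["tvec"],float),np.array(c["K"]),None)
        v.append(cv2.getRectSubPix(g.astype(np.float32),(1,1),tuple(map(float,q.ravel())))[0,0])
    if np.mean(v)<150: print(round(a,3),round(float(np.mean(v))),(np.array([x0,y0])+a*u).round(4))
ty=cv2.inRange(hsv,(24,150,120),(34,255,255)); ty[:, :370]=0; ty[:130]=0;ty[190:]=0
n=np.argwhere(ty); ctr=n.mean(0)[::-1]; print("tray",ctr,onz(c,ctr,.066))
for k,nm,(x1,x2,y1,y2) in ((c,"top",(375,395,190,280)),(s,"side",(300,345,125,155))):
    h=cv2.cvtColor(k["color"],cv2.COLOR_RGB2HSV); b=cv2.inRange(h,(12,90,90),(32,255,255))[y1:y2,x1:x2]
    q=np.argwhere(b); print(nm,len(q), (q.mean(0)[::-1]+[x1,y1]) if len(q) else 0)
    if len(q): print(onz(k,q.mean(0)[::-1]+[x1,y1],.065))
E
```

```text
[(184, 399.0, 17), (188, 399.0, 17), (192, 399.0, 17), (196, 399.0, 17), (200, 399.0, 17), (204, 399.0, 17), (208, 399.0, 17), (212, 399.0, 17), (216, 399.0, 17), (220, 399.0, 17), (224, 399.0, 17), (228, 399.0, 17), (232, 399.0, 17), (236, 399.0, 17), (240, 399.0, 17), (244, 399.0, 17), (248, 399.0, 17), (252, 399.0, 17), (256, 399.0, 17), (260, 399.0, 17), (264, 399.0, 17), (268, 399.0, 17)]
dir [ 0.9943441  -0.10620624] yaw -0.10640692 pt 0.5089578 -0.2159943
-0.13 93 [ 0.3797 -0.2022]
-0.128 117 [ 0.3817 -0.2024]
-0.126 124 [ 0.3837 -0.2026]
-0.124 125 [ 0.3857 -0.2028]
-0.122 124 [ 0.3876 -0.203 ]
-0.12 124 [ 0.3896 -0.2032]
-0.118 123 [ 0.3916 -0.2035]
-0.116 122 [ 0.3936 -0.2037]
-0.114 121 [ 0.3956 -0.2039]
-0.112 120 [ 0.3976 -0.2041]
-0.11 119 [ 0.3996 -0.2043]
-0.108 119 [ 0.4016 -0.2045]
tray [401.79464286 151.04464286] [ 0.64618357 -0.23882237  0.066     ]
top 14 [388.07142857 222.14285714]
[ 0.51698569 -0.20108719  0.065     ]
side 14 [315.35714286 140.21428571]
[ 0.51720718 -0.20271743  0.065     ]
```

```bash
python3 -m handwheel '[[[40,-22,0,0.1,100],[80,-45,0,0.2,100],[120,-68,0,0.3,100],[165,-92,0,0.404,100],[210,-117,0,0.404,100],[255,-142,0,0.404,100],[300,-168,10,0.404,100],[345,-193,20,0.404,100],[390,-218,30,0.404,100],[428,-241,40,0.404,100],[428,-241,40,0.404,100],[428,-241,40,0.404,100]]]' 50
python3 - <<'E'
from h import *
st=robot.state(); w=robot.read_camera("wrist"); save(w,"wrist1")
print(st["tool_pos"],st["eef_rot"],np.round(w["hand_eye"],3).tolist(),np.round(w["K"],1).tolist())
E
```

```text
t: 1.4
tool_pos: [0.5148, -0.2156, 0.171]
eef_rot: [-3.14, 0.002, -0.103]
wrist_force: [-0.6, -0.7, 0.4]
gripper_width: 0.998
[ 0.51475039 -0.21555097  0.17104166] [-3.13992380e+00  1.97174970e-03 -1.02957403e-01] [[0.0, -0.956, -0.294, 0.075], [1.0, 0.0, -0.001, 0.0], [0.001, -0.294, 0.956, -0.161], [0.0, 0.0, 0.0, 1.0]] [[295.0, 0.0, 279.0], [0.0, 295.0, 209.5], [0.0, 0.0, 1.0]]
```

View pics/wrist1.png

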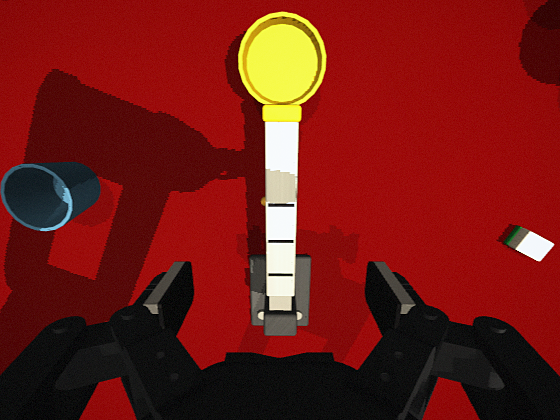

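The wrist view shows the tube at column 282, hole lines at rows 205, 241 and 274, and the button at about (264, 202). These pixels will refine the position.

```bash
python3 - <<'E'
from h import *
from scipy.spatial.transform import Rotation as Ro
st=robot.state(); w=robot.read_camera("wrist"); H=np.array(w["hand_eye"]); R=Ro.from_euler("xyz",st["eef_rot"]).as_matrix(); p=np.array(st["tool_pos"])
def tool(px,z):
    d=R@H[:3,:3]@np.linalg.inv(np.array(w["K"]))@[px[0],px[1],1]; o=R@H[:3,3]+p
    q=o+d*(z-o[2])/d[2]; return (R.T@(q-p)*1000).round(1), q.round(4)
h=cv2.cvtColor(w["color"],cv2.COLOR_RGB2HSV); m=(h[...,1]<90)&(h[...,2]>130)
for r in (130,150,185,220,235,260):
    x=np.flatnonzero(m[r,250:315])+250; print(r,x.min(),x.max(),tool((x.min()-.5,r),.079)[0],tool((x.max()+.5,r),.079)[0])
g=cv2.cvtColor(w["color"],cv2.COLOR_RGB2GRAY).astype(int)[190:290,272:294].mean(1); 
print([int(i)+190 for i in np.flatnonzero(g<130)])
for r in (205,241,274): print(r,tool((282,r),.079))
b=cv2.inRange(h,(8,80,60),(32,255,255))[190:215,255:268]; q=np.argwhere(b); print("btn",len(q),q.mean(0)[::-1]+[255,190],tool(q.mean(0)[::-1]+[255,190],.065))
E
```

```text
130 263 296 [ 66.  -13.6  92.5] [66.  14.7 92.5]
150 263 295 [ 49.6 -13.9  92.6] [49.6 14.1 92.5]
185 264 294 [ 19.3 -13.5  92.6] [19.3 13.7 92.6]
220 264 294 [-13.2 -14.   92.7] [-13.2  14.2  92.6]
235 264 293 [-27.9 -14.2  92.7] [-27.9  13.5  92.6]
260 265 293 [-53.5 -13.7  92.7] [-53.5  13.9  92.7]
[203, 204, 205, 239, 240, 241, 273, 274, 275]
205 (array([ 1. ,  2.8, 92.6]), array([ 0.5148, -0.2197,  0.079 ]))
241 (array([-33.9,   2.9,  92.7]), array([ 0.4801, -0.2162,  0.079 ]))
274 (array([-68.5,   3. ,  92.7]), array([ 0.4457, -0.2127,  0.079 ]))
btn 41 [261.31707317 200.24390244] (array([  1.6, -16.6, 106.6]), array([ 0.5174, -0.2005,  0.065 ]))
```

```bash
python3 -m handwheel '[[[2,0,40,0,100],[2,0,80,0,100],[2,0,112,0,100],[2,0,112,0,100],[2,0,112,0,60],[2,0,112,0,50],[2,0,112,0,20],[2,0,112,0,20],[2,0,112,0,20],[2,0,112,0,20],[2,0,112,0,20],[2,0,112,0,20]]]' 50
```

```text
t: 2.7
tool_pos: [0.516, -0.218, 0.0603]
eef_rot: [-3.141, 0.001, -0.106]
wrist_force: [-1.0, 0.5, 2.5]
gripper_width: 0.198
```

```bash
python3 - <<'E'
from h import *
st=robot.state(); w=robot.read_camera("wrist"); t=robot.read_camera("top"); s=robot.read_camera("side")
f=lambda c,y,x,hh,ww:cv2.resize(c["color"][y:y+hh,x:x+ww],(400,300),interpolation=cv2.INTER_CUBIC)
im=np.vstack([np.hstack([f(w,0,0,420,560),f(t,150,330,105,140)]),np.hstack([f(s,80,240,150,200),f(s,100,270,75,100)])])
save({"color":im},"m2"); print(st["gripper_width"],st["tool_pos"])
E
```

```text
0.19826036486439869 [ 0.51604807 -0.21797176  0.06026408]
```

View pics/m2.png

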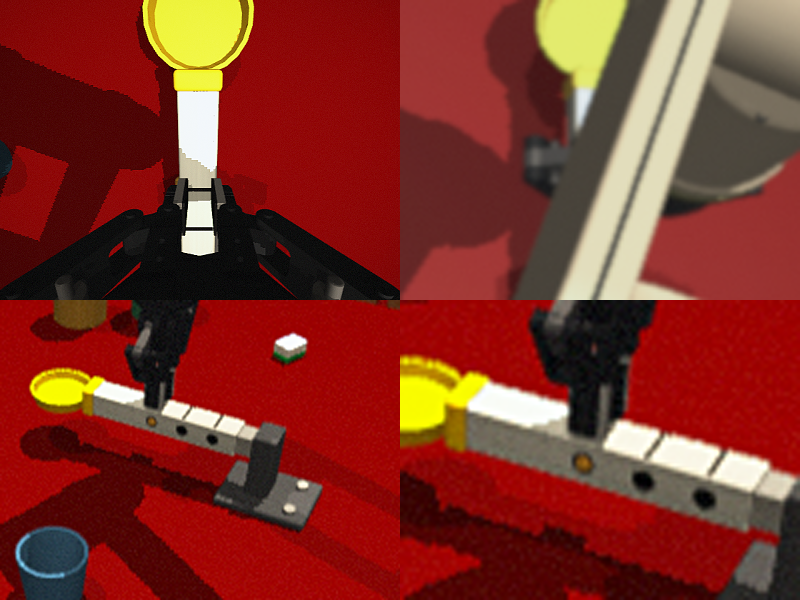

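The side panels show the fingers shut above the tube, with the button still out and uncovered. That disagrees with the reported TCP height, so I will check where the tips project.

```bash
python3 - <<'E'
from h import *
s=robot.read_camera("side"); st=robot.state(); print({k:np.round(st[k],3).tolist() for k in ("tool_pos","wrist_force","gripper_width","qpos","joint_torque")})
p=np.array(st["tool_pos"]); y=np.array([.106,.994,0])
pr=lambda q:cv2.projectPoints(np.array([q],float),np.array(s["rvec"],float),np.array(s["tvec"],float),np.array(s["K"]),None)[0].ravel().round(1)
for z in (.046,.06,.079,.095,.11):
  print(z,[pr([*(p+y*d)[:2],z]).tolist() for d in (0,.009,.014,.023)])
c=s["color"][60:170,260:370]; save({"color":cv2.resize(c,(600,600),interpolation=cv2.INTER_CUBIC)},"m3")
E
```

```text
{'tool_pos': [0.516, -0.218, 0.06], 'wrist_force': [-0.429, 0.638, 4.362], 'gripper_width': 0.2, 'qpos': [-0.491, 0.15, 1.753, 0.0, 1.239, 1.185], 'joint_torque': [-0.279, -51.9, -44.55, -0.142, -0.317, 0.004]}
0.046 [[317.6, 143.7], [315.9, 145.8], [315.0, 147.0], [313.2, 149.2]]
0.06 [[317.9, 138.4], [316.2, 140.5], [315.3, 141.7], [313.6, 143.9]]
0.079 [[318.4, 131.1], [316.7, 133.2], [315.7, 134.4], [314.0, 136.6]]
0.095 [[318.8, 124.8], [317.1, 126.9], [316.1, 128.1], [314.4, 130.2]]
0.11 [[319.2, 118.7], [317.5, 120.8], [316.5, 122.0], [314.7, 124.1]]
```

View pics/m3.png

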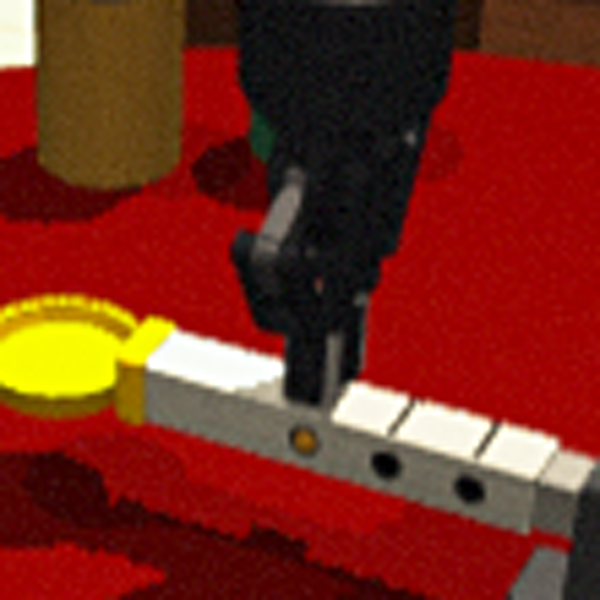

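The picture settles the conflict. The fingertips are at about z = 0.079, resting lightly (4 N) on the tube's top, not at 0.046. The first wrist view also puts the open tips about 35 mm farther back than stated. I'll trust the images: lift, open, descend about 33 mm further, and check before closing.

```bash
python3 -m handwheel '[[[0,0,-4,0,20],[0,0,-6,0,100],[0,0,-6,0,100],[0,0,-6,0,100],[0,0,-6,0,100],[0,0,-6,0,100],[0,0,0,0,100],[0,0,12,0,100],[0,0,24,0,100],[0,0,32,0,100],[0,0,32,0,100],[0,0,32,0,100]]]' 50
python3 - <<'E'
from h import *
w=robot.read_camera("wrist"); s=robot.read_camera("side")
f=lambda c,y,x,hh,ww:cv2.resize(c["color"][y:y+hh,x:x+ww],(400,400),interpolation=cv2.INTER_CUBIC)
save({"color":np.hstack([f(w,120,80,300,400),f(s,70,250,110,110)])},"m4")
E
```

```text
t: 4.1
tool_pos: [0.5157, -0.2178, 0.0278]
eef_rot: [-3.141, 0.001, -0.106]
wrist_force: [1.3, 0.3, 0.2]
gripper_width: 1.0
```

View pics/m4.png

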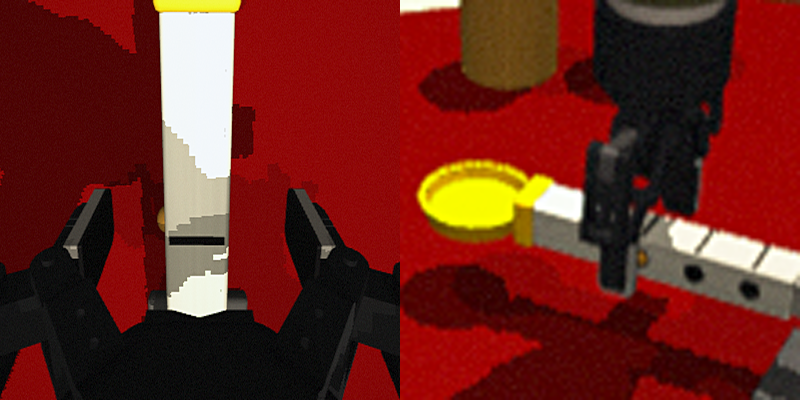

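The fingers now straddle the tube with the button between the pads (button at about 162,215, pads at columns 108 and 292). Closing.

```bash
python3 -m handwheel '[[[0,0,0,0,60],[0,0,0,0,45],[0,0,0,0,20],[0,0,0,0,10],[0,0,0,0,10],[0,0,0,0,10],[0,0,0,0,10],[0,0,0,0,10]]]' 50
python3 - <<'E'
from h import *
w=robot.read_camera("wrist"); s=robot.read_camera("side")
f=lambda c,y,x,hh,ww:cv2.resize(c["color"][y:y+hh,x:x+ww],(400,400),interpolation=cv2.INTER_CUBIC)
save({"color":np.hstack([f(w,120,80,300,400),f(s,90,270,80,80)])},"m5")
E
```

```text
t: 5.0
tool_pos: [0.517, -0.2168, 0.0293]
eef_rot: [-3.139, -0.001, -0.106]
wrist_force: [-0.5, 6.9, 5.9]
gripper_width: 0.318
```

View pics/m5.png

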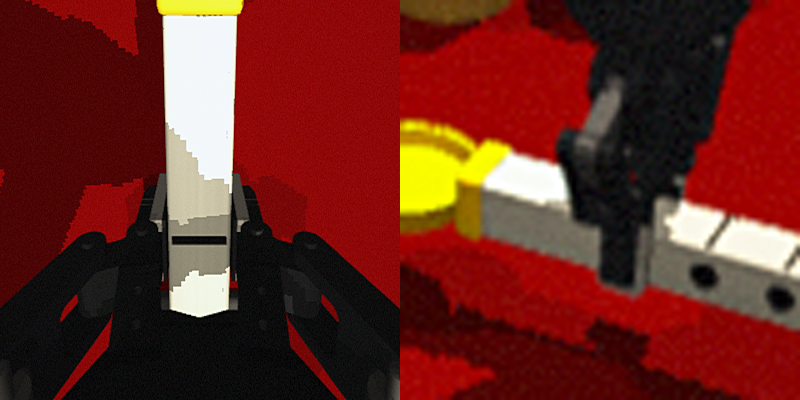

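The opening is 27 mm, so the pads lie flat on the tube and the button is flush. Now a slow pull outwards.

```bash
python3 -m handwheel '[[[2,0,0,0,10],[4,0,0,0,10],[6,0,0,0,10],[8,0,0,0,10],[10,0,0,0,10],[12,0,0,0,10],[14,0,0,0,10],[16,0,0,0,10],[18,0,0,0,10],[20,0,0,0,10],[20,0,0,0,10]]]' 50
python3 - <<'E'
from h import *
w=robot.read_camera("wrist"); s=robot.read_camera("side")
f=lambda c,y,x,hh,ww:cv2.resize(c["color"][y:y+hh,x:x+ww],(400,400),interpolation=cv2.INTER_CUBIC)
save({"color":np.hstack([f(w,120,80,300,400),f(s,90,260,80,80)])},"m6")
E
```

```text
t: 6.2
tool_pos: [0.5375, -0.219, 0.0293]
eef_rot: [-3.14, -0.002, -0.106]
wrist_force: [-0.1, 1.8, 1.4]
gripper_width: 0.318
```

View pics/m6.png

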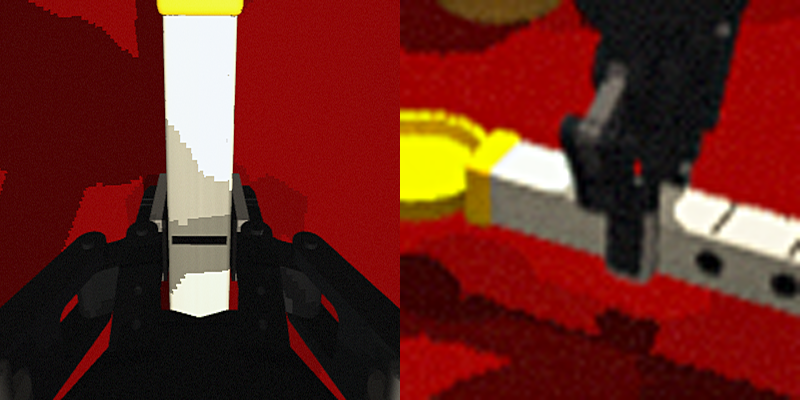

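The sleeve follows: the tray and hole line are unmoved in the wrist view after 20.6 mm. I'll go on for the last 14.5 mm.

```bash
python3 -m handwheel '[[[2,0,0,0,10],[4,0,0,0,10],[6,0,0,0,10],[8,0,0,0,10],[9,0,0,0,10],[10,0,0,0,10],[11,0,0,0,10],[12,0,0,0,10],[13,0,0,0,10],[14,0,0,0,10],[15,0,0,0,10],[15,0,0,0,10]]]' 50
```

```text
t: 7.5
tool_pos: [0.5526, -0.2207, 0.0293]
eef_rot: [-3.14, -0.002, -0.106]
wrist_force: [0.8, 1.3, 0.8]
gripper_width: 0.318
```

```bash
python3 - <<'E'
from h import *
w=robot.read_camera("wrist"); s=robot.read_camera("side")
f=lambda c,y,x,hh,ww:cv2.resize(c["color"][y:y+hh,x:x+ww],(400,400),interpolation=cv2.INTER_CUBIC)
save({"color":np.hstack([f(w,120,80,300,400),f(s,90,260,80,80)])},"m7")
E
```

```text
(no output)
```

View pics/m7.png

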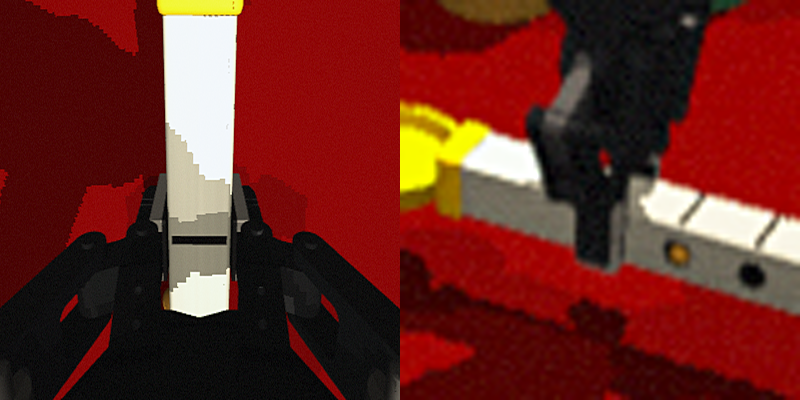

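The second hole has reached the brass button, with 35.8 mm of travel and no overload. Now I release, lift clear and check that the button protrudes.

```bash
python3 -m handwheel '[[[0,0,0,0,50],[0,0,0,0,100],[0,0,0,0,100],[0,0,0,0,100],[0,0,0,0,100],[0,0,-20,0,100],[0,0,-50,0,100],[0,0,-85,0,100],[0,0,-120,0,100],[0,0,-140,0,100],[0,0,-140,0,100],[0,0,-140,0,100]]]' 50
python3 - <<'E'
from h import *
from scipy.spatial.transform import Rotation as Ro
st=robot.state(); w=robot.read_camera("wrist"); s=robot.read_camera("side"); H=np.array(w["hand_eye"]); R=Ro.from_euler("xyz",st["eef_rot"]).as_matrix(); p=np.array(st["tool_pos"])
def pt(px,z):
    d=R@H[:3,:3]@np.linalg.inv(np.array(w["K"]))@[px[0],px[1],1]; o=R@H[:3,3]+p
    return o+d*(z-o[2])/d[2]
g=cv2.cvtColor(w["color"],cv2.COLOR_RGB2GRAY).astype(int)[150:330,274:290].mean(1); L=[int(i)+150 for i in np.flatnonzero(g<130)]; print(L)
u=np.array([.9943,-.1064])
for r in L: print(r,((pt((282,r),.079)[:2]-[.5158,-.2169])@u*1000).round(1),end="; ")
f=lambda c,y,x,hh,ww:cv2.resize(c["color"][y:y+hh,x:x+ww],(400,400),interpolation=cv2.INTER_CUBIC)
save({"color":np.hstack([f(w,170,210,140,140),f(s,90,260,80,80)])},"m8")
E
```

```text
t: 8.8
tool_pos: [0.5524, -0.221, 0.1694]
eef_rot: [-3.14, -0.003, -0.106]
wrist_force: [0.6, -0.5, -0.5]
gripper_width: 0.997
[207, 208, 209, 243, 244, 245, 277, 278, 279]
207 36.9; 208 36.0; 209 35.0; 243 2.2; 244 1.2; 245 0.2; 277 -33.2; 278 -34.2; 279 -35.3;
```

View pics/m8.png

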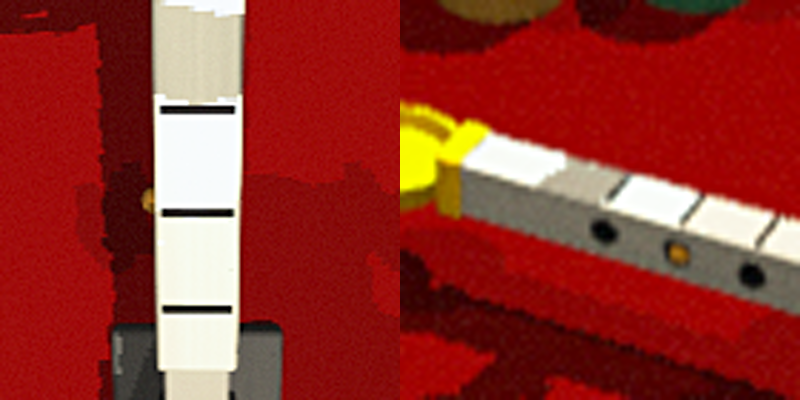

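```bash
python3 - <<'E'
from h import *
w=robot.read_camera("wrist"); save(w,"w9"); st=robot.state()
for n,(y1,y2) in (("wrist1",(190,215)),("w9",(230,250))):
    h=cv2.cvtColor(cv2.imread(f"pics/{n}.png"),cv2.COLOR_BGR2HSV); b=cv2.inRange(h,(10,90,60),(32,255,255))[y1:y2,255:268]; q=np.argwhere(b)
    t=np.flatnonzero((h[y1+2:y2,255:300,1]<90).mean(0)>.6)+255; print(n,len(q),"brass cols",q[:,1].min()+255,q[:,1].max()+255,"rows",q[:,0].min()+y1,q[:,0].max()+y1,"tube",t.min(),t.max())
t=robot.read_camera("top"); g0=cv2.imread("pics/top1.png"); d=np.abs(cv2.cvtColor(t["color"],cv2.COLOR_RGB2BGR).astype(int)-g0)[135:340,95:170]; print("green arm diff",(d.max(2)>40).sum()); print(st["t"],st["wrist_force"])
E
```

```text
wrist1 45 brass cols 260 265 rows 192 214 tube 266 296
w9 40 brass cols 260 264 rows 235 244 tube 265 294
green arm diff 128
8.95 [ 0.91092227  0.1844824  -0.31904247]
```

```bash
python3 -c "
from station import robot
print(robot.finish_job())"
```

```text
the job is handed in; nothing more can be done
None
```

The yellow arm is now one hole longer. I pinched the button flush, drew the sleeve out about 35.8 mm by the tool's position, and the button came up in the next hole. I then let go, lifted clear and handed the job in at about 9 s.

**Last checks:**
- **Sleeve:** the second hole's line now sits about 1 mm from where the first one was, which is within the play.
- **Button:** it stands out of the second hole by about 5 px in the wrist view, against about 6 px before I started. I did not tug the sleeve to test the lock.
- **Forces:** the wrist force reads under 1 N and the gripper is open and clear of everything.

**What disagreed:**
- **Fingertips:** they were about 33 mm farther back than the tool description says. My first close therefore shut on nothing, above the tube, with the tips resting on its top at about 4 N. I corrected the height from the pictures before the real grasp.
- **Green arm:** I never went near it. A simple picture difference around it showed 128 changed pixels. I took these to be the robot's shadow and did not look further.

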